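# Make up two engraver's kits

## Robot

A 6-joint arm with a two-finger parallel gripper is mounted at the origin on the work surface. World frame = base frame: x ahead of the robot, y to its left, z up, the work surface at z = 0. Lengths are in m, angles in rad, forces in N, time in s.
With the tool pointing down it reaches from about 0.25 to 0.775 m from the base axis. Payload 4 kg.
Tool frame: the origin (TCP) lies midway between the tips of the shut fingers; the grasp point (between the pads) lies 19 mm behind it; z points along the fingers, y is the direction in which the jaws open and shut (so a half turn about z gives the same grasp; the last joint's range is limited). The gripper opens to 94 mm and grips with 3 to 60 N. Pads are 16 mm wide; open, the fingers measure 119 mm over their backs; the gripper's body (75 mm by 177 mm) begins 78 mm behind the grasp point.
Start: joints at [1.124, 0.087, 1.371, -0, 1.684, -0.103], TCP at [0.185, 0.518, 0.206] pointing down, gripper open.
Joint ranges: [-3.1, 3.1], [-0.76, 2.03], [0.27, 2.55], [-1.08, 4.22], [0.17, 2.65], [-2.57, 2.57]. Speed limits (rad/s): [2.79, 2.79, 3.14, 3.14, 3.14, 3.14].

## Interface

Orientations are given as [roll, pitch, yaw] about the fixed x, y, z axes, in that order (R = Rz(yaw) Ry(pitch) Rx(roll)).
In Python, from bench import robot, cams gives the robot as it stands.
- The arm moves only by the tool step_arm, never from a script. Its argument "plan" is a list that holds one entry, the list of rows, each a list of 5 numbers: the shift along the world's x, y, z in mm, then the turn about the world's z in rad, then the opening in per cent of the stroke, from 0 (shut) to 100 (fully open). In form: [[[tx, ty, tz, turn, fingers], ...]]. A call has 1 to 8 rows; each row is the pose to reach, as a shift and turn from the pose commanded when the call began; what a row does not reach only later rows make up. A row lasts 1/12 s, in which the tool goes at most 41.7 mm and 7.16 degrees, less where a joint would pass 70% of its speed; a pose out of reach is approached as far as the arm can. A call with a gripper value outside its range is refused whole. The fingers move at their own pace and stop on an object; the grip force is fixed at half the most. Time passes only in rows, so rows that repeat a pose let the fingers close. It gives the time, the measured TCP pose, the force and the opening at its end, in the units of the state.
- robot.get_obs(): the state, without advancing time (a new reading comes with each control period).
- cams.snapshot(name): name is "scene" or "top" or "wrist"; returns a dict with "frame" (384x512x3 uint8, red, green, blue), "camera_matrix" (3x3 intrinsics, pixels), "origin" and "attitude" of the camera in the world; the wrist camera has in their place "T_tool_cam" (4x4, takes a point from camera to tool coordinates, whose origin is the TCP and whose axes are the flange's). Camera axes: x right, y down, z forward; pixel columns grow to the right and rows downward; lengths in m; the calibration is good to about 2 mm. A picture is of the moment at which its call begins: read the wrist's pose just before it. There is no depth.
- robot.close_job(): hands the job in, once; it reports no verdict.
The state is a dict: "time": time; "joint_positions": joint angles; "qvel": joint speeds; "joint_torque": joint torques, N m; "tool_pos": TCP position; "ee_rot": TCP orientation; "wrist_force": force on the tool from outside, world axes, zero at the start; "wrist_torque": the same for the moment, N m; "width": finger opening in m.
Only numpy, scipy, OpenCV 4.12 (cv2) and the standard library are available. Lean on these libraries where they do the work, as an engineer would, in place of code of your own. Each camera call takes 0.05 s, during which the arm holds its last target. There are 200 camera calls.

## Task

Make up the two kits for the printing class from the stock on the bench. The three-compartment tray gets the polish tin in its middle compartment and the oblong and the round brass-faced blocks in its two end compartments, either way round; the two-compartment tray gets the square brass-faced block and the wooden dabber, one in each compartment. Set everything down upright (brass side up) and flat on the compartment floor without dropping it, and leave the tea glass and the graver where they are.

Things in the scene. Friction and masses are not known exactly. Their poses are not given: they have to be found in the camera images.
- long_block: Oblong brass-faced printing block, 70 mm long (its y) by 40 mm wide (its x). Wooden block 16 mm high with an 8 mm engraved brass plate on top, 24 mm high in all; loose, about 0.2 kg, lies brass side up. Origin: centre of the underside, z up. In an end compartment it has most room with its long side across the row, along the tray's x.
- round_block: Round brass-faced printing block, 46 mm in diameter. Wooden block 16 mm high with an 8 mm engraved brass plate on top, 24 mm high in all; loose, about 0.2 kg, lies brass side up. Origin: centre of the underside, z up. 
- square_block: Square brass-faced printing block, 46 by 46 mm, sides along its x and y. Wooden block 16 mm high with an 8 mm engraved brass plate on top, 24 mm high in all; loose, about 0.2 kg, lies brass side up. Origin: centre of the underside, z up. 
- tin: Small steel polish tin with a paper band, standing upright: body 44 mm in diameter up to 56 mm, then a sloping shoulder and a black cap 18 mm in diameter, 72 mm high in all. Loose, about 0.18 kg. Origin: centre of the underside, z up.
- dabber: Turned wooden ink dabber, mushroom-shaped, standing on its foot: foot 44 mm in diameter and 14 mm high, stem 20 mm in diameter, knob 40 mm in diameter at heights 50 to 61 mm, rounded top at 68 mm. Loose, about 0.11 kg. Origin: centre of the underside, z up.
- tray3: Wooden kit tray with three compartments in a row, 100 mm (its x) by 242 mm (its y). Each compartment is 90 mm (x) by about 74 mm (y) inside; their centres lie at y = -79, 0 and +79 mm, x = 0. Walls 5 mm thick, floor 5 mm thick, 16 mm high overall, so the walls rise 11 mm above the floor. Fixed to the table. Origin: centre of the underside; z up, y along the row of compartments. 
- tray2: Wooden kit tray with two compartments in a row, 100 mm (its x) by 163 mm (its y). Each compartment is 90 mm (x) by 74 mm (y) inside; their centres lie at y = -39.5 and +39.5 mm, x = 0. Walls 5 mm thick, floor 5 mm thick, 16 mm high overall, so the walls rise 11 mm above the floor. Fixed to the table. Origin: centre of the underside; z up, y along the row of compartments. 
- glass: Empty tea glass standing on the bench among the stock, 58 mm in diameter at the rim, 80 mm high, loose. Leave alone. Origin: centre of the underside, z up.
- graver: Graver (engraving tool), wooden mushroom handle 22 mm thick and a thin steel blade, about 120 mm long, lying along its x with the handle towards -x, loose, on the robot's side of the stock. Leave alone. Origin: under the middle of its length.
Not all that is in view belongs to the job. Leave any pink look-alike of the long_block alone. Leave any blue look-alike of the round_block alone.

How it is judged:
By the outcome, as a careful person would: the job done as asked, in the order asked, and still so for the second after the job is handed in, with the robot touching nothing.
It also fails if it takes over 120 s, if anything falls off the work surface, if the arm or the gripper's body presses on something with over 40 N, if the wrist force passes 120 N, or if a joint passes its speed limit or range.

## Working session

There is one attempt and no reset: what is moved stays moved. The work goes in short steps, Python scripts to look and compute and a tool call to move; the robot and the scene stay as the last step left them, time stands still between calls to the robot, and variables do not carry over. Pictures are saved under pics/ and viewed, about 12 in all and at most 16, crops included, and the job is handed in when it is done.

Besides the shell and the picture viewer there is one more tool, called in YAML: its name, and indented under it one key for each argument. step_arm: Moves the arm, as the interface text tells. Its arguments: {"type":"object","properties":{"plan":{"type":"array"}},"required":["plan"]}

```bash
ls; mkdir -p pics; cat > h.py <<'E'
import numpy as np, cv2
from bench import robot, cams
from scipy.spatial.transform import Rotation as R
def snap(n,f=None):
    o=robot.get_obs(); s=cams.snapshot(n)
    if f: cv2.imwrite('pics/'+f, s['frame'][:,:,::-1])
    return s,o
E
python3 - <<'E'
from h import *
for n in ['scene','top']:
    s,o=snap(n,n+'0.png'); print({k:s[k] for k in s if k!='frame'})
print(o)
E
```

```text
pics
{'camera_matrix': array([[467.93398495,   0.        , 258.29163279],
       [  0.        , 467.93398495, 196.27964547],
       [  0.        ,   0.        ,   1.        ]]), 'origin': array([ 1.36966717, -0.33709678,  0.67603061]), 'attitude': array([-2.1684556 , -0.01763979,  1.21561715])}
{'camera_matrix': array([[396.92887855,   0.        , 254.77883033],
       [  0.        , 396.92887855, 192.34874065],
       [  0.        ,   0.        ,   1.        ]]), 'origin': array([ 0.3001302 , -0.00214295,  0.94837674]), 'attitude': array([-2.90971782,  0.00341624, -1.46169496])}
{'time': 0.05, 'joint_positions': array([ 1.12388840e+00,  8.79330785e-02,  1.37221041e+00, -6.02139545e-06,
        1.68360084e+00, -1.03090360e-01]), 'qvel': array([ 1.36697195e-04, -5.11218458e-04, -2.34253379e-03, -1.18316771e-03,
        7.91328329e-04,  5.11656787e-05]), 'joint_torque': array([ 1.53234483e-03, -3.41544271e+01, -3.03591800e+01,  7.20560993e-02,
        3.05704807e-02, -7.32863396e-05]), 'tool_pos': array([0.18516393, 0.5173235 , 0.2043384 ]), 'ee_rot': array([-3.13945178e+00, -2.15471827e-04,  2.79777419e+00]), 'wrist_force': array([-0.08611477,  0.44247228, -0.14884113]), 'wrist_torque': array([-0.0227384 ,  0.00607327,  0.01868505]), 'width': 0.09398326659669191}
```

View pics/scene0.png

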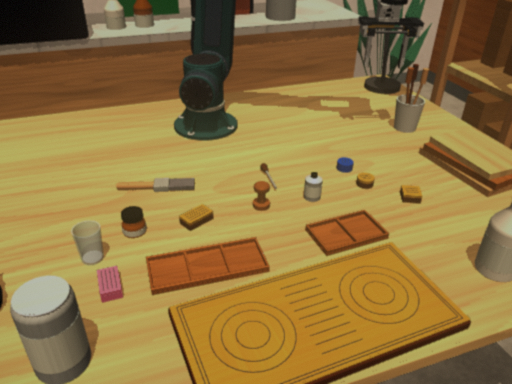

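View pics/top0.png

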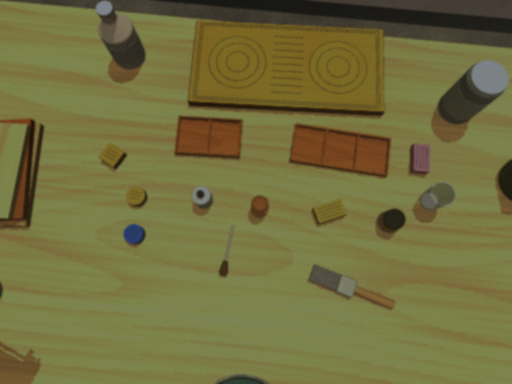

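Top view: the oblong block is at about (330,212), with its pink look-alike at (420,158). The round block is at (136,196), with the blue one at (134,234). The square block is at (112,156). The tin is at (202,197), and the dark jar at (392,220) could be mistaken for it. The dabber is at (260,206), the glass near (436,197), and the graver at (228,250). The trays are at (209,138), two compartments, and (340,150), three compartments. I'll check these choices in one close crop with the masks overlaid.

```bash
cat >> h.py <<'E'
def ray(s,px,z):
    K=s['camera_matrix']; M=R.from_euler('xyz',s['attitude']).as_matrix()
    p=np.atleast_2d(np.asarray(px,float)); d=np.c_[(p-K[:2,2])/K[0,0],np.ones(len(p))]@M.T
    o=s['origin']; return o+d*((z-o[2])/d[:,2])[:,None]
E
python3 - <<'E'
from h import *
s,o=snap('top'); f=s['frame']
hsv=cv2.cvtColor(f,cv2.COLOR_RGB2HSV)
for n,(c,r) in dict(table=(300,260),long=(330,212),longside=(318,221),rnd=(136,195),sq=(112,156),tray=(220,135),cap=(202,191),dab=(260,205),dabb=(259,213)).items(): print(n,hsv[r,c],f[r,c])
a=cv2.resize(f[110:250,90:460],None,fx=2.1,fy=2.1,interpolation=cv2.INTER_CUBIC)
b=cv2.resize(hsv[110:250,90:460,0]*2,None,fx=2.1,fy=2.1)
cv2.imwrite('pics/crop1.png',np.vstack([a[:,:,::-1],cv2.merge([b]*3)]))
# tool-frame test
print(ray(s,[[330,212],[136,196],[112,156]],.024).round(3), ray(s,[[209,138],[340,150]],.016).round(3),ray(s,[[202,190],[260,202]],.07).round(3))
E
```

```text
table [ 34 109 131] [124 131  75]
long [ 26 155 110] [110 100  43]
longside [ 24 174  85] [85 74 27]
rnd [ 24 165 108] [108  94  38]
sq [ 22 174 110] [110  90  35]
tray [ 12 193 119] [119  66  29]
cap [42 17 74] [72 74 69]
dab [ 14 181 113] [113  70  33]
dabb [ 16 166  77] [77 53 27]
[[ 0.489 -0.157  0.024]
 [ 0.477  0.306  0.024]
 [ 0.57   0.382  0.024]] [[ 0.645  0.154  0.016]
 [ 0.648 -0.173  0.016]] [[0.498 0.144 0.07 ]
 [0.485 0.009 0.07 ]]
```

View pics/crop1.png

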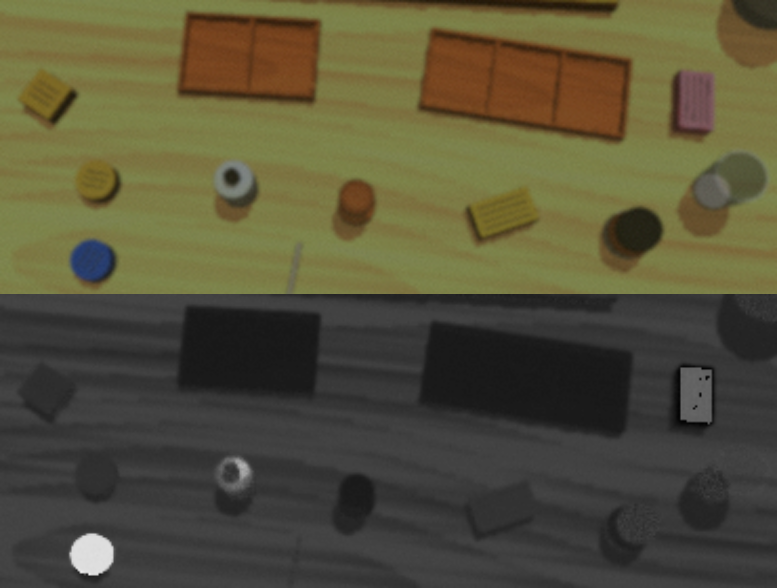

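The crop confirms the choices: square (112,156), round (136,196), oblong (330,212), tin (202,194) with white/grey body and black cap, and dabber (260,206). The pink, blue and dark-jar items are distinct. Now I'll measure.

```bash
cat > m.py <<'E'
from h import *
s,o=snap('top'); f=s['frame']; hsv=cv2.cvtColor(f,cv2.COLOR_RGB2HSV).astype(int); H,S,V=hsv[...,0],hsv[...,1],hsv[...,2]
def cnt(m,c,r=45):
    w=np.zeros(m.shape,np.uint8); cv2.circle(w,c,r,255,-1); w&=m.astype(np.uint8)*255
    cs=cv2.findContours(w,cv2.RETR_EXTERNAL,cv2.CHAIN_APPROX_NONE)[0]
    return max(cs,key=cv2.contourArea)[:,0]
def rect(c,z):
    p=ray(s,c,z)[:,:2]; (x,y),(a,b),t=cv2.minAreaRect((p*1000).astype(np.float32))
    if a<b: a,b,t=b,a,t+90
    return np.round([x,y,a,b,t],1)   # t = direction of long side deg
br=(H>=18)&(H<=28)&(S>140)&(V>92)
for n,c in dict(long=(330,210),round=(136,195),square=(112,154)).items(): print(n,rect(cnt(br,c,20),.024))
wd=(H<=17)&(S>150)
print('tray2',rect(cnt(wd,(209,138)),.014)); print('tray3',rect(cnt(wd,(340,150),56),.014))
print('dabber',rect(cnt((H<=15)&(S>150)&(V>92),(260,205),16),.06))
k=cnt((V<60),(201,193),9); print('cap',rect(k,.072),k.mean(0)); 
k=cnt((S<60),(202,196),16); print('tin',rect(k,.05),k.mean(0))
E
python3 m.py
```

```text
long [ 492.6 -155.9   70.6   39.7  114.6]
round [480.  309.8  46.1  45.4 133.7]
square [570.  384.8  52.9  52.7 154.1]
tray2 [649.1 156.9 162.9 102.6  92.9]
tray3 [ 650.6 -173.5  241.5  104.8   86.8]
dabber [484.7  10.3  31.2  31.  141.6]
cap [488.3 146.4  13.2  12.9  53. ] [199.9375 193.9375]
tin [490.2 147.7  44.   42.3  33.9] [201.05769231 195.40384615]
```

Sizes agree: long 70.6×39.7, round 46, tin 44, tray2 163, tray3 241.5. The square reads oversize, so I'll check it with the wrist camera later. Tin first, at (489.5,147.5).

step_arm:
  plan:
    - [[304,-370,-70,0,100],[304,-370,-70,0,100],[304,-370,-70,0,100],[304,-370,-70,0,100],[304,-370,-70,0,100],[304,-370,-70,0,100],[304,-370,-70,0,100],[304,-370,-70,0,100]]

```text
time: 0.87
tool_pos: [0.3955, 0.2612, 0.157]
ee_rot: [3.141, 0.0, 2.798]
wrist_force: [0.7, 0.7, 0.3]
width: 0.094
```

step_arm:
  plan:
    - [[122,-148,-28,0,100],[122,-148,-28,0,100],[122,-148,-28,0,100],[122,-148,-28,0,100],[122,-148,-28,0,100],[122,-148,-28,0,100],[122,-148,-28,0,100]]

```text
time: 1.45
tool_pos: [0.5169, 0.1138, 0.1284]
ee_rot: [-3.141, -0.002, 2.795]
wrist_force: [0.2, 0.9, 0.4]
width: 0.0941
```

```bash
cat >> h.py <<'E'
def wray(s,o,px,z):
    T=np.eye(4); T[:3,:3]=R.from_euler('xyz',o['ee_rot']).as_matrix(); T[:3,3]=o['tool_pos']; T=T@s['T_tool_cam']
    K=s['camera_matrix']; p=np.atleast_2d(np.asarray(px,float)); d=np.c_[(p-K[:2,2])/K[0,0],np.ones(len(p))]@T[:3,:3].T
    return T[:3,3]+d*((z-T[2,3])/d[:,2])[:,None]
E
python3 - <<'E'
from h import *
s,o=snap('wrist','w1.png'); print(o['tool_pos'],s['T_tool_cam'].round(3),s['camera_matrix'][0])
E
```

```text
[0.51687492 0.1138441  0.12839916] [[ 0.    -0.961 -0.275  0.08 ]
 [ 1.     0.    -0.     0.001]
 [ 0.    -0.275  0.961 -0.18 ]
 [ 0.     0.     0.     1.   ]] [284.72972145   0.         257.54600246]
```

View pics/w1.png

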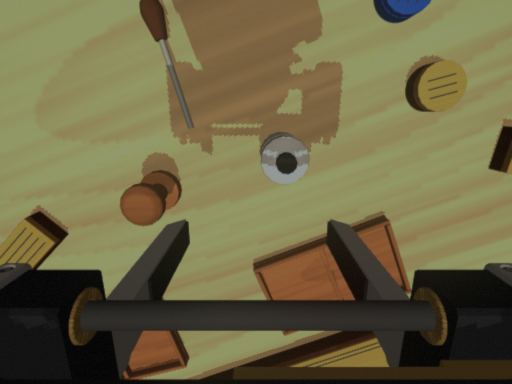

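The wrist view shows the tin's cap at (287,162), the round block at (441,85), the dabber knob at (143,204) and the graver at (170,60). I'll cross-check these against the top view.

```bash
python3 - <<'E'
from h import *
s,o=snap('wrist'); print(wray(s,o,[287,162],.072).round(4),wray(s,o,[441,85],.024).round(4),wray(s,o,[143,204],.06).round(4))
E
```

```text
[[0.4895 0.1522 0.072 ]] [[0.4785 0.313  0.024 ]] [[0.4842 0.0159 0.06  ]]
```

Agreement is within about 5 mm, so I'll use the mean. Tin at (489.5,150): descend and grip.

step_arm:
  plan:
    - [[-27,36,0,0,100],[-27,36,0,0,100],[-27,36,-40,0,100],[-27,36,-75,0,100],[-27,36,-100,0,100],[-27,36,-112,0,100],[-27,36,-112,0,100],[-27,36,-112,0,100]]

```text
time: 2.22
tool_pos: [0.4897, 0.1518, 0.0179]
ee_rot: [3.141, 0.0, 2.799]
wrist_force: [1.2, 0.2, 0.7]
width: 0.0942
```

step_arm:
  plan:
    - [[0,0,0,0,30],[0,0,0,0,30],[0,0,0,0,30],[0,0,0,0,30],[0,0,0,0,30],[0,0,0,0,30],[0,0,0,0,30],[0,0,0,0,30]]

```text
time: 2.88
tool_pos: [0.4897, 0.1507, 0.0173]
ee_rot: [-3.141, 0.0, 2.798]
wrist_force: [-0.3, -2.2, 1.3]
width: 0.0441
```

step_arm:
  plan:
    - [[0,0,35,0,30],[0,0,75,0,30],[16,-32,95,0,30],[162,-324,95,0,30],[162,-324,95,0,30],[162,-324,95,0,30],[162,-324,95,0,30],[162,-324,95,0,30]]

```text
time: 3.55
tool_pos: [0.5991, -0.0691, 0.1116]
ee_rot: [3.141, -0.001, 2.798]
wrist_force: [-0.2, -0.5, -1.3]
width: 0.0439
```

step_arm:
  plan:
    - [[53,-104,0,0,30],[53,-104,0,0,30],[53,-104,0,0,30],[53,-104,0,0,30],[53,-104,-30,0,30],[53,-104,-60,0,30],[53,-104,-60,0,30],[53,-104,-60,0,30]]

```text
time: 4.22
tool_pos: [0.6496, -0.1702, 0.049]
ee_rot: [3.141, -0.007, 2.798]
wrist_force: [-0.1, 0.5, -1.3]
width: 0.0434
```

```bash
python3 - <<'E'
from h import *
s,o=snap('top','t2.png'); print(o['tool_pos'],o['wrist_force'])
cv2.imwrite('pics/t2.png',cv2.resize(s['frame'][100:220,260:430],None,fx=4,fy=4)[:,:,::-1])
s,o=snap('wrist','w2.png')
E
```

```text
[ 0.64955748 -0.1702245   0.04895978] [-0.06889319  0.52465625 -1.28895129]
```

View pics/w2.png

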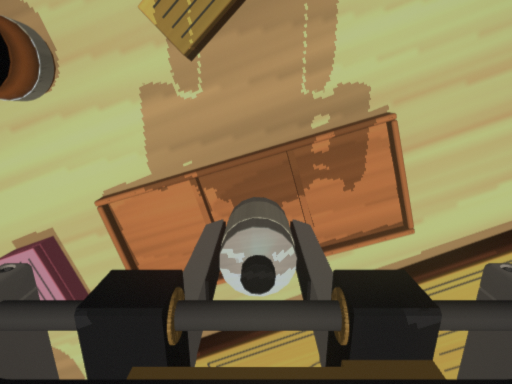

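The wrist view shows the tin held over tray3's middle compartment. The near rim corners are at (98,203) and (395,115), the far right corner at (413,231), and the dividers meet the near wall at (198,177) and (289,150).

```bash
python3 - <<'E'
from h import *
s,o=snap('wrist'); p=wray(s,o,[[98,203],[395,115],[413,231],[198,177],[289,150]],.016); print(p.round(4)); print(np.linalg.norm(p[0]-p[1]),np.linalg.norm(p[1]-p[2]), 'c',(p[0]+p[2])/2, o['tool_pos'])
E
```

```text
[[ 0.6024 -0.2881  0.016 ]
 [ 0.6153 -0.0488  0.016 ]
 [ 0.7118 -0.0543  0.016 ]
 [ 0.6097 -0.204   0.016 ]
 [ 0.6135 -0.1304  0.016 ]]
0.23958358670193883 0.0966675606981028 c [ 0.65708096 -0.17121495  0.016     ] [ 0.6526385  -0.17113206  0.05377583]
```

step_arm:
  plan:
    - [[2,-1,-12,0,30],[2,-1,-20,0,30],[2,-1,-25,0,30],[2,-1,-27,0,30],[2,-1,-27,0,30],[2,-1,-27,0,30],[2,-1,-27,0,30]]

```text
time: 4.95
tool_pos: [0.6542, -0.1724, 0.0257]
ee_rot: [3.141, 0.001, 2.798]
wrist_force: [0.1, -0.2, -1.2]
width: 0.0436
```

step_arm:
  plan:
    - [[0,0,-1,0,30],[0,0,-2,0,30],[0,0,-3,0,30],[0,0,-3,0,30],[0,0,-3,0,30]]

```text
time: 5.37
tool_pos: [0.654, -0.1724, 0.0224]
ee_rot: [3.142, 0.0, 2.798]
wrist_force: [0.6, -1.1, -1.3]
width: 0.0439
```

step_arm:
  plan:
    - [[0,0,-0.5,0,30],[0,0,-1,0,30],[0,0,-1,0,30]]

```text
time: 5.62
tool_pos: [0.6541, -0.1724, 0.0224]
ee_rot: [3.142, 0.001, 2.798]
wrist_force: [-1.5, 0.5, 3.9]
width: 0.0437
```

step_arm:
  plan:
    - [[0,0,0,0,70],[0,0,0,0,70],[0,0,0,0,70],[0,0,0,0,70],[0,0,20,0,70],[0,0,55,0,70],[0,0,95,0,70],[0,0,105,0,70]]

```text
time: 6.28
tool_pos: [0.6571, -0.1734, 0.1341]
ee_rot: [3.141, 0.012, 2.798]
wrist_force: [1.0, -0.8, 2.2]
width: 0.0655
```

step_arm:
  plan:
    - [[-202,17,10,-0.8,100],[-202,17,10,-0.8,100],[-202,17,10,-0.8,100],[-202,17,10,-0.8,100],[-202,17,10,-0.8,100],[-202,17,10,-0.8,100],[-202,17,10,-0.8,100],[-202,17,10,-0.8,100]]

```text
time: 6.95
tool_pos: [0.4514, -0.1553, 0.1364]
ee_rot: [3.141, 0.001, 1.997]
wrist_force: [-0.0, -0.1, -0.1]
width: 0.0938
```

```bash
python3 - <<'E'
from h import *
s,o=snap('wrist','w3.png'); print(o['tool_pos'],o['ee_rot'],o['width'])
E
```

```text
[ 0.45136967 -0.15532754  0.13643002] [3.14076129e+00 8.66238981e-04 1.99653022e+00] 0.0938085076664207
```

View pics/w3.png

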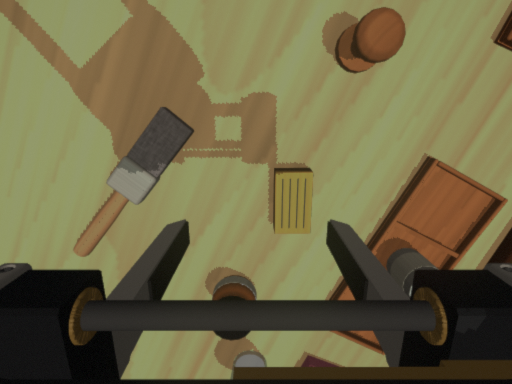

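The oblong block sits at cols 274–313, rows 169–234, square to the jaws. The dark jar is at (235,300). I'll cast the rays.

```bash
python3 - <<'E'
from h import *
s,o=snap('wrist'); p=wray(s,o,[[274,169],[313,169],[313,234],[274,234]],.024); print(p.mean(0).round(4), np.linalg.norm(p[1]-p[0]),np.linalg.norm(p[2]-p[1]),np.degrees(np.arctan2(*(p[2]-p[1])[1::-1])), wray(s,o,[235,308],.05))
E
```

```text
[ 0.4944 -0.1528  0.024 ] 0.040713290408183306 0.0738498132533959 -62.38367456876275 [[ 0.48369682 -0.28252309  0.05      ]]
```

step_arm:
  plan:
    - [[42,1,0,0.02,100],[42,1,-25,0.02,100],[42,1,-60,0.02,100],[42,1,-95,0.02,100],[42,1,-115,0.02,100],[42,1,-124,0.02,100],[42,1,-124,0.02,100],[42,1,-124,0.02,100]]

```text
time: 7.72
tool_pos: [0.4947, -0.1546, 0.0127]
ee_rot: [3.141, 0.0, 2.018]
wrist_force: [-0.2, -0.7, -0.4]
width: 0.0941
```

step_arm:
  plan:
    - [[0,0,0,0,25],[0,0,0,0,25],[0,0,0,0,25],[0,0,0,0,25],[0,0,0,0,25],[0,0,0,0,25],[0,0,0,0,25],[0,0,0,0,25]]

```text
time: 8.38
tool_pos: [0.4939, -0.1543, 0.0123]
ee_rot: [3.141, -0.0, 2.018]
wrist_force: [-0.6, -0.2, 1.1]
width: 0.0438
```

step_arm:
  plan:
    - [[0,0,0,0,25],[0,0,0,0,25],[0,0,0,0,25],[0,0,0,0,25]]

```text
time: 8.72
tool_pos: [0.4937, -0.1544, 0.0123]
ee_rot: [-3.141, -0.0, 2.018]
wrist_force: [-0.1, 0.1, 0.4]
width: 0.0395
```

step_arm:
  plan:
    - [[0,0,40,0,25],[0,0,80,0,25],[10,-6,110,0.1,25],[156,-97,110,1.068,25],[156,-97,110,1.068,25],[156,-97,110,1.068,25],[156,-97,110,1.068,25],[156,-97,110,1.068,25]]

```text
time: 9.38
tool_pos: [0.6535, -0.2546, 0.1161]
ee_rot: [3.142, -0.003, 2.747]
wrist_force: [-1.0, 0.2, -4.0]
width: 0.0397
```

step_arm:
  plan:
    - [[0,0,0,0.34,25],[0,0,0,0.34,25],[0,0,0,0.34,25],[0,0,0,0.34,25],[0,0,-35,0.34,25],[0,0,-70,0.34,25],[0,0,-85,0.34,25],[0,0,-85,0.34,25]]

```text
time: 10.05
tool_pos: [0.6457, -0.2491, 0.0296]
ee_rot: [3.136, -0.012, 3.081]
wrist_force: [-0.4, 1.3, -3.7]
width: 0.0398
```

```bash
python3 - <<'E'
from h import *
s,o=snap('wrist','w4.png'); print(o['tool_pos'],o['ee_rot'],o['width'])
E
```

```text
[ 0.64571271 -0.24913165  0.02962408] [ 3.1361674  -0.01214287  3.08053375] 0.039846727169279415
```

View pics/w4.png

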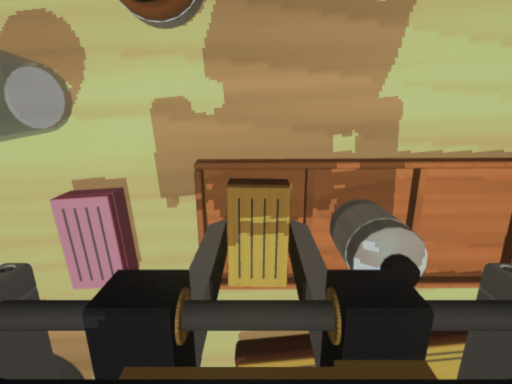

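The block is square over the end compartment, cols 228–290 between walls at 203 and 307, and inside the near wall at row 166. The tin is standing. I'll lower it.

step_arm:
  plan:
    - [[0,0,-5,0,25],[0,0,-10,0,25],[0,0,-14,0,25],[0,0,-16,0,25],[0,0,-16,0,25],[0,0,-16,0,25]]

```text
time: 10.6
tool_pos: [0.6501, -0.2514, 0.0217]
ee_rot: [-3.141, 0.001, 3.083]
wrist_force: [0.7, -0.7, -2.8]
width: 0.0396
```

step_arm:
  plan:
    - [[0,0,-2,0,25],[0,0,-3,0,25],[0,0,-4,0,25],[0,0,-4.5,0,25],[0,0,-5,0,25],[0,0,-5,0,25],[0,0,-5,0,25]]

```text
time: 11.18
tool_pos: [0.6501, -0.2514, 0.0174]
ee_rot: [-3.141, 0.001, 3.083]
wrist_force: [-2.5, 0.7, 3.1]
width: 0.0396
```

step_arm:
  plan:
    - [[0,0,0,0,52],[0,0,0,0,52],[0,0,0,0,52],[0,0,20,0,52],[0,0,60,0,52],[0,0,100,0,52],[0,0,115,0,52],[0,0,115,0,52]]

```text
time: 11.85
tool_pos: [0.6531, -0.2529, 0.1388]
ee_rot: [-3.137, 0.012, 3.083]
wrist_force: [-0.3, -1.2, 0.1]
width: 0.049
```

step_arm:
  plan:
    - [[-171,562,0,0,100],[-171,562,0,0,100],[-171,562,0,0,100],[-171,562,0,0,100],[-171,562,0,0,100],[-171,562,0,0,100],[-171,562,0,0,100],[-171,562,0,0,100]]

```text
time: 12.52
tool_pos: [0.5511, 0.0692, 0.1292]
ee_rot: [-3.142, -0.003, 3.082]
wrist_force: [0.9, 0.4, 0.2]
width: 0.0938
```

step_arm:
  plan:
    - [[-74,243,0,0,100],[-74,243,0,0,100],[-74,243,0,0,100],[-74,243,0,0,100],[-74,243,0,0,100],[-74,243,0,0,100],[-74,243,0,0,100],[-74,243,0,0,100]]

```text
time: 13.18
tool_pos: [0.4772, 0.3123, 0.1293]
ee_rot: [-3.14, -0.002, 3.087]
wrist_force: [0.2, 0.0, -1.0]
width: 0.094
```

```bash
python3 - <<'E'
from h import *
s,o=snap('wrist','w5.png'); print(o['tool_pos'],o['ee_rot'],o['width'])
E
```

```text
[0.47715301 0.31229807 0.12925481] [-3.14015440e+00 -2.47161754e-03  3.08741163e+00] 0.0940312273035085
```

View pics/w5.png

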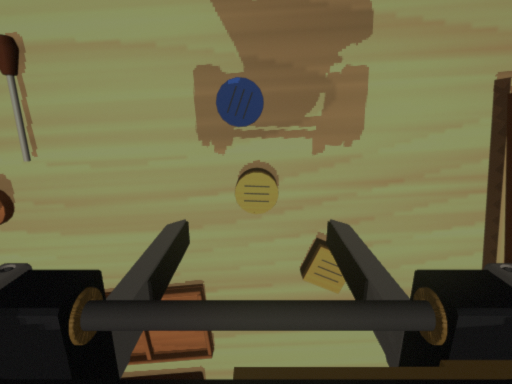

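The round block's top is centred at (257,191), clear of the blue one at (240,102). The square's top-face corners are at about (318,247), (303,281) and (341,291), partly hidden by the finger.

```bash
python3 - <<'E'
from h import *
s,o=snap('wrist'); print(o['tool_pos'],wray(s,o,[257,191],.024).round(4)); p=wray(s,o,[[318,247],[303,281],[341,291]],.024); print(p.round(4),np.linalg.norm(p[1]-p[0]),np.linalg.norm(p[2]-p[1]),[np.degrees(np.arctan2(*(b-a)[1::-1])) for a,b in((p[0],p[1]),(p[1],p[2]))],(p[0]+p[2])/2)
E
```

```text
[0.4780078  0.3106622  0.12951286] [[0.4793 0.3109 0.024 ]]
[[0.5471 0.3744 0.024 ]
 [0.589  0.3574 0.024 ]
 [0.6046 0.401  0.024 ]] 0.045251344399721845 0.04637429692893506 [np.float64(-22.133660668335164), np.float64(70.33943267185535)] [0.57587357 0.38771862 0.024     ]
```

step_arm:
  plan:
    - [[1,0,-35,0,100],[1,0,-70,0,100],[1,0,-100,0,100],[1,0,-117,0,100],[1,0,-117,0,100],[1,0,-117,0,100],[1,0,-117,0,40],[1,0,-117,0,40]]

```text
time: 13.95
tool_pos: [0.4819, 0.3106, 0.0167]
ee_rot: [3.139, 0.004, 3.082]
wrist_force: [0.1, -0.8, 1.0]
width: 0.0843
```

step_arm:
  plan:
    - [[0,0,0,0,30],[0,0,0,0,30],[0,0,0,0,30],[0,0,0,0,30],[0,0,0,0,30],[0,0,0,0,30],[0,0,0,0,30],[0,0,0,0,30]]

```text
time: 14.62
tool_pos: [0.4799, 0.3107, 0.0144]
ee_rot: [3.141, 0.0, 3.083]
wrist_force: [-0.7, 0.8, 1.3]
width: 0.0452
```

step_arm:
  plan:
    - [[0,0,40,0,30],[0,0,80,0,30],[4,-9,110,0,30],[179,-404,110,0,30],[179,-404,110,0,30],[179,-404,110,0,30],[179,-404,110,0,30],[179,-404,110,0,30]]

```text
time: 15.28
tool_pos: [0.5682, 0.1093, 0.1236]
ee_rot: [-3.141, -0.001, 3.083]
wrist_force: [-0.2, 0.1, -1.0]
width: 0.0454
```

step_arm:
  plan:
    - [[90,-204,0,0,30],[90,-204,0,0,30],[90,-204,0,0,30],[90,-204,0,0,30],[90,-204,0,0,30],[90,-204,0,0,30],[90,-204,-40,0,30],[90,-204,-75,0,30]]

```text
time: 15.95
tool_pos: [0.6603, -0.095, 0.0502]
ee_rot: [-3.141, 0.005, 3.08]
wrist_force: [-0.4, 0.5, -2.2]
width: 0.0452
```

step_arm:
  plan:
    - [[0,0,-10,0,30],[0,0,-15,0,30],[0,0,-20,0,30],[0,0,-24,0,30],[0,0,-24,0,30],[0,0,-24,0,30]]

```text
time: 16.45
tool_pos: [0.6595, -0.0928, 0.0273]
ee_rot: [-3.141, 0.003, 3.083]
wrist_force: [-1.1, -0.2, -1.9]
width: 0.0447
```

step_arm:
  plan:
    - [[0,0,-2,0,30],[0,0,-3,0,30],[0,0,-4,0,30],[0,0,-5,0,30],[0,0,-5,0,30],[0,0,-5,0,30],[0,0,-5,0,30]]

```text
time: 17.03
tool_pos: [0.6583, -0.0929, 0.0202]
ee_rot: [3.141, -0.0, 3.083]
wrist_force: [0.7, -0.2, -1.7]
width: 0.0451
```

step_arm:
  plan:
    - [[0,0,-0.5,0,30],[0,0,-1,0,30],[0,0,-1.5,0,30],[0,0,-1.5,0,30],[0,0,-1.5,0,30]]

```text
time: 17.45
tool_pos: [0.6584, -0.093, 0.0194]
ee_rot: [3.142, 0.0, 3.083]
wrist_force: [-2.0, -0.2, 1.9]
width: 0.0447
```

step_arm:
  plan:
    - [[0,0,0,0,58],[0,0,0,0,58],[0,0,0,0,58],[0,0,20,0,58],[0,0,60,0,58],[0,0,100,0,58],[0,0,110,0,58],[0,0,110,0,58]]

```text
time: 18.12
tool_pos: [0.6614, -0.0936, 0.135]
ee_rot: [-3.14, 0.011, 3.083]
wrist_force: [0.2, -0.5, 1.8]
width: 0.0547
```

step_arm:
  plan:
    - [[-84,480,0,-0.33,100],[-84,480,0,-0.33,100],[-84,480,0,-0.33,100],[-84,480,0,-0.33,100],[-84,480,0,-0.33,100],[-84,480,0,-0.33,100],[-84,480,0,-0.33,100],[-84,480,0,-0.33,100]]

```text
time: 18.78
tool_pos: [0.5992, 0.2361, 0.1259]
ee_rot: [-3.139, -0.003, 2.753]
wrist_force: [0.8, -0.6, 0.6]
width: 0.0937
```

step_arm:
  plan:
    - [[-26,151,0,0,100],[-26,151,0,0,100],[-26,151,0,0,100],[-26,151,0,0,100],[-26,151,0,0,100],[-26,151,0,0,100],[-26,151,0,0,100]]

```text
time: 19.37
tool_pos: [0.5745, 0.3844, 0.1265]
ee_rot: [-3.138, -0.001, 2.753]
wrist_force: [0.2, 0.2, 0.0]
width: 0.0938
```

```bash
python3 - <<'E'
from h import *
s,o=snap('wrist','w6.png'); print(o['tool_pos'],o['ee_rot'],o['width'])
f=s['frame'];h=cv2.cvtColor(f,cv2.COLOR_RGB2HSV); print(h[190:225:8,257])
E
```

```text
[0.57449009 0.38444527 0.12653952] [-3.13839173e+00 -1.46042103e-03  2.75265256e+00] 0.09383904158764879
[[ 24 106  89]
 [ 23 114  92]
 [ 24 145 137]
 [ 28  94 138]
 [ 32  88 142]]
```

View pics/w6.png

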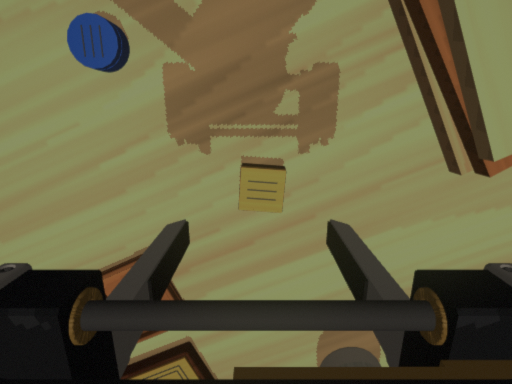

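The square block's top face is at about (242,168)–(283,213), centre (262,190), turned about 3.5° from the jaws. The gripper is well placed, with the bottle far off at (350,360).

step_arm:
  plan:
    - [[1,4,-35,-0.06,100],[1,4,-70,-0.06,100],[1,4,-100,-0.06,100],[1,4,-115,-0.06,100],[1,4,-115,-0.06,100],[1,4,-115,-0.06,100],[1,4,-115,-0.06,70],[1,4,-115,-0.06,30]]

```text
time: 20.08
tool_pos: [0.5779, 0.3897, 0.0168]
ee_rot: [3.138, 0.003, 2.692]
wrist_force: [0.1, -0.2, 0.2]
width: 0.0841
```

step_arm:
  plan:
    - [[0,0,0,0,30],[0,0,0,0,30],[0,0,0,0,30],[0,0,0,0,30],[0,0,0,0,30],[0,0,0,0,30],[0,0,0,0,30],[0,0,0,0,30]]

```text
time: 20.75
tool_pos: [0.5758, 0.3892, 0.0139]
ee_rot: [-3.141, -0.0, 2.693]
wrist_force: [-0.1, -1.5, 0.8]
width: 0.0457
```

step_arm:
  plan:
    - [[0,0,40,0,30],[4,-10,75,0.1,30],[74,-192,75,0.5,30],[74,-192,75,0.5,30],[74,-192,75,0.5,30],[74,-192,75,0.5,30],[74,-192,75,0.5,30],[74,-192,75,0.5,30]]

```text
time: 21.42
tool_pos: [0.652, 0.1905, 0.0874]
ee_rot: [-3.138, -0.0, -3.098]
wrist_force: [-0.3, 0.9, -2.0]
width: 0.0459
```

step_arm:
  plan:
    - [[0,0,0,0,30],[0,0,-25,0,30],[0,0,-45,0,30],[0,0,-45,0,30],[0,0,-45,0,30]]

```text
time: 21.83
tool_pos: [0.6479, 0.1987, 0.0414]
ee_rot: [-3.142, -0.005, -3.089]
wrist_force: [0.6, 1.3, -2.4]
width: 0.0457
```

```bash
python3 - <<'E'
from h import *
s,o=snap('wrist','w7.png'); print(o['tool_pos'],o['ee_rot'],o['width'])
E
```

```text
[0.64786034 0.19873377 0.04135782] [-3.14150849 -0.00517982 -3.08866397] 0.04570717335218281
```

View pics/w7.png

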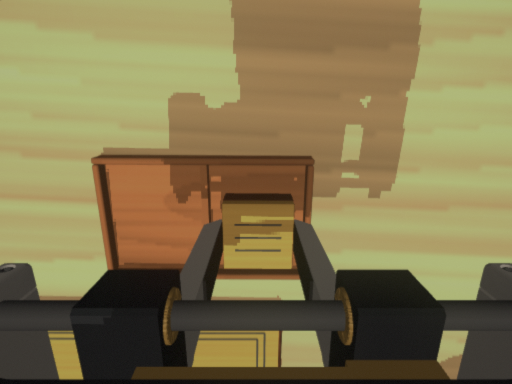

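The square block is held square over tray2's right (+y) compartment. The near rim corners are at (94,157) and (314,157), and the divider meets the near wall at (209,160). I'll measure the tray centre.

```bash
python3 - <<'E'
from h import *
s,o=snap('wrist'); p=wray(s,o,[[94,157],[314,157],[209,160]],.016); print(o['tool_pos'],p.round(4)); d=p[1]-p[0]; L=np.linalg.norm(d); u=d/L; n=np.array([u[1],-u[0],0]); print(L, np.degrees(np.arctan2(u[1],u[0])), ((p[0]+p[1])/2+.05*n).round(4))
E
```

```text
[0.64932965 0.19883718 0.04342236] [[0.6092 0.0779 0.016 ]
 [0.6007 0.2387 0.016 ]
 [0.607  0.162  0.016 ]]
0.1609722659418232 93.04591435309985 [0.6549 0.161  0.016 ]
```

step_arm:
  plan:
    - [[2,0,-8,0,30],[2,0,-14,0,30],[2,0,-18,0,30],[2,0,-20,0,30],[2,0,-21,0,30],[2,0,-22,0,30],[2,0,-22,0,30],[2,0,-22,0,30]]

```text
time: 22.6
tool_pos: [0.6522, 0.1975, 0.022]
ee_rot: [3.141, 0.0, -3.09]
wrist_force: [0.5, 0.2, -2.7]
width: 0.0455
```

step_arm:
  plan:
    - [[0,0,-1,0,30],[0,0,-2,0,30],[0,0,-2,0,30],[0,0,-2,0,30]]

```text
time: 22.93
tool_pos: [0.652, 0.1975, 0.0197]
ee_rot: [3.141, -0.0, -3.09]
wrist_force: [-0.4, -0.8, -2.5]
width: 0.0457
```

step_arm:
  plan:
    - [[0,0,-0.5,0,30],[0,0,-1,0,30],[0,0,-1.5,0,30],[0,0,-1.5,0,30],[0,0,-1.5,0,30]]

```text
time: 23.35
tool_pos: [0.6521, 0.1976, 0.0189]
ee_rot: [3.141, 0.0, -3.09]
wrist_force: [-0.6, -1.3, 0.9]
width: 0.0455
```

step_arm:
  plan:
    - [[0,0,0,0,58],[0,0,0,0,58],[0,0,0,0,58],[0,0,20,0,58],[0,0,60,0,58],[0,0,100,0,58],[0,0,110,0,58],[0,0,110,0,58]]

```text
time: 24.02
tool_pos: [0.6552, 0.1982, 0.1349]
ee_rot: [3.14, 0.012, -3.09]
wrist_force: [0.4, -0.2, -0.1]
width: 0.0545
```

step_arm:
  plan:
    - [[-167,-184,0,0,100],[-167,-184,0,0,100],[-167,-184,0,0,100],[-167,-184,0,0,100],[-167,-184,0,0,100],[-167,-184,0,0,100],[-167,-184,0,0,100],[-167,-184,0,0,100]]

```text
time: 24.68
tool_pos: [0.4831, 0.0126, 0.1263]
ee_rot: [3.141, -0.003, -3.094]
wrist_force: [-0.6, 0.5, -0.2]
width: 0.0939
```

```bash
python3 - <<'E'
from h import *
s,o=snap('wrist'); print(o['tool_pos'],o['ee_rot'])
f=s['frame'];h=cv2.cvtColor(f,cv2.COLOR_RGB2HSV).astype(int); m=((h[...,0]<16)&(h[...,1]>140)&(h[...,2]>60)).astype(np.uint8); m[:, :200]=0; m[:,320:]=0; m[280:]=0
n,l,st,c=cv2.connectedComponentsWithStats(m); print([(st[i],c[i].round()) for i in range(1,n) if st[i,4]>80])
cv2.imwrite('pics/w8.png',f[:,:,::-1])
E
```

```text
[0.48309669 0.01257129 0.12634391] [ 3.14078172e+00 -2.61275460e-03 -3.09350303e+00]
[(array([ 236,  169,   42,   55, 1834], dtype=int32), array([257., 196.]))]
```

View pics/w8.png

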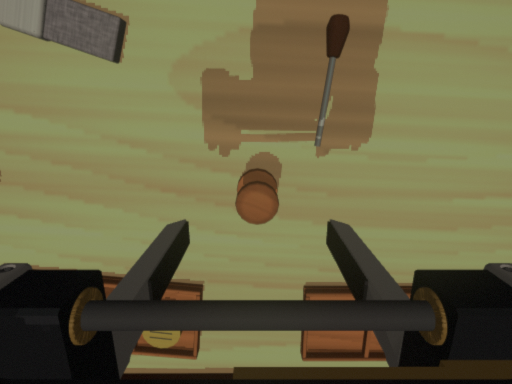

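The dabber's knob is centred at (257,201), under the gripper and between the jaws. The graver's tip at (318,145) is clear. I'll grip the knob at about 55 mm.

step_arm:
  plan:
    - [[1,1,-35,0,100],[1,1,-65,0,100],[1,1,-85,0,100],[1,1,-90,0,100],[1,1,-90,0,100],[1,1,-90,0,100],[1,1,-90,0,60],[1,1,-90,0,20]]

```text
time: 25.4
tool_pos: [0.4877, 0.0146, 0.0401]
ee_rot: [-3.141, 0.004, -3.09]
wrist_force: [0.5, 0.3, -0.2]
width: 0.0842
```

step_arm:
  plan:
    - [[0,0,0,0,20],[0,0,0,0,20],[0,0,0,0,20],[0,0,0,0,20],[0,0,0,0,20],[0,0,0,0,20],[0,0,0,0,20],[0,0,0,0,20]]

```text
time: 26.07
tool_pos: [0.4861, 0.0142, 0.0384]
ee_rot: [-3.141, 0.0, -3.09]
wrist_force: [-0.0, -1.5, 0.3]
width: 0.0377
```

step_arm:
  plan:
    - [[0,0,0,0,20],[0,0,5,0,20],[0,0,10,0,20],[0,0,20,0,20],[0,0,40,0,20],[0,0,60,0,20],[0,0,60,0,20]]

```text
time: 26.65
tool_pos: [0.4892, 0.0144, 0.1035]
ee_rot: [-3.141, 0.009, -3.09]
wrist_force: [1.3, -0.5, -0.0]
width: 0.0383
```

```bash
python3 - <<'E'
from h import *
s,o=snap('scene'); print(o['tool_pos'],o['width'],o['wrist_force'])
a=cv2.resize(s['frame'][110:310,120:440],None,fx=2.4,fy=2.4)[:,:,::-1]
cv2.imwrite('pics/s9.png',a)
E
```

```text
[0.48915871 0.01439666 0.10349099] 0.03834508984079257 [ 1.32296043 -0.47932266 -0.03631964]
```

View pics/s9.png

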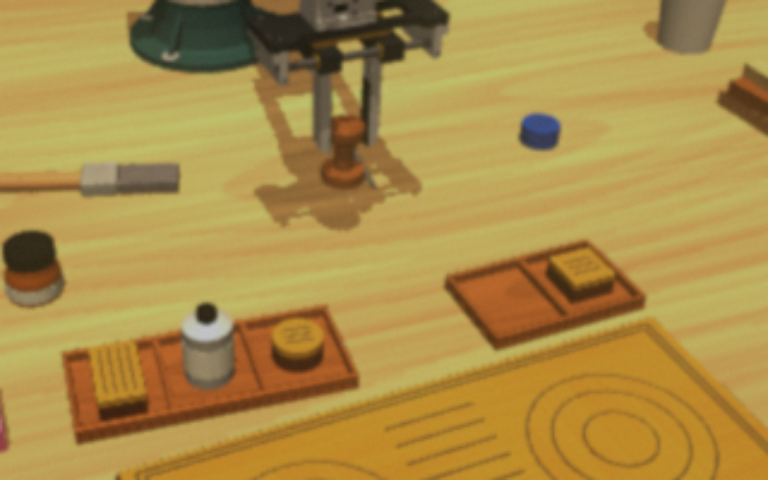

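The dabber is lifted and upright in the jaws, and the four other pieces sit flat in their compartments. I'll carry it to tray2's free compartment at (655,119.5).

step_arm:
  plan:
    - [[168,106,0,0,20],[168,106,0,0,20],[168,106,0,0,20],[168,106,0,0,20],[168,106,0,0,20],[168,106,0,0,20],[168,106,-15,0,20],[168,106,-30,0,20]]

```text
time: 27.37
tool_pos: [0.6542, 0.1208, 0.0671]
ee_rot: [-3.141, -0.0, -3.09]
wrist_force: [-0.2, -0.2, -2.2]
width: 0.0385
```

step_arm:
  plan:
    - [[0,0,0,0,20],[0,0,-8,0,20],[0,0,-14,0,20],[0,0,-18,0,20],[0,0,-20,0,20],[0,0,-21,0,20],[0,0,-21,0,20],[0,0,-21,0,20]]

```text
time: 28.03
tool_pos: [0.6543, 0.1205, 0.0479]
ee_rot: [3.141, 0.001, -3.09]
wrist_force: [-0.4, -0.2, -0.7]
width: 0.0387
```

step_arm:
  plan:
    - [[0,0,-1,0,20],[0,0,-2,0,20],[0,0,-3,0,20],[0,0,-3.5,0,20],[0,0,-3.5,0,20],[0,0,-3.5,0,20]]

```text
time: 28.53
tool_pos: [0.654, 0.1205, 0.0437]
ee_rot: [3.142, -0.0, -3.09]
wrist_force: [0.3, -0.6, -1.1]
width: 0.0384
```

step_arm:
  plan:
    - [[0,0,-0.5,0,20],[0,0,-1,0,20],[0,0,-1.5,0,20],[0,0,-1.5,0,20],[0,0,-1.5,0,20]]

```text
time: 28.95
tool_pos: [0.6546, 0.1205, 0.0434]
ee_rot: [3.142, 0.002, -3.09]
wrist_force: [0.1, -0.8, 4.2]
width: 0.0385
```

Contact felt. Release, lift, and back off.

step_arm:
  plan:
    - [[0,0,0,0,60],[0,0,0,0,60],[0,0,0,0,60],[0,0,0,0,60],[0,0,15,0,60],[0,0,45,0,60],[0,0,80,0,60],[0,0,100,0,60]]

```text
time: 29.62
tool_pos: [0.655, 0.1207, 0.1458]
ee_rot: [3.141, 0.004, -3.09]
wrist_force: [1.1, 0.4, 0.8]
width: 0.0561
```

step_arm:
  plan:
    - [[-300,-60,40,0,60],[-300,-60,40,0,60],[-300,-60,40,0,60],[-300,-60,40,0,60],[-300,-60,40,0,60],[-300,-60,40,0,60],[-300,-60,40,0,60],[-300,-60,40,0,60]]

```text
time: 30.28
tool_pos: [0.3504, 0.0602, 0.1828]
ee_rot: [-3.141, 0.0, -3.09]
wrist_force: [0.3, 0.6, 0.4]
width: 0.0563
```

```bash
python3 - <<'E'
from h import *
s,o=snap('scene'); t,_=snap('top'); print(o['tool_pos'],o['width'],o['time'])
a=cv2.resize(s['frame'][140:310,60:430],None,fx=2.1,fy=2.1); b=cv2.resize(t['frame'][100:200,140:460],(777,243))
cv2.imwrite('pics/s10.png',np.vstack([a[:,:777],b])[:600,:,::-1])
E
```

```text
[0.35038298 0.06016319 0.18276255] 0.05632912056451547 30.2833
```

View pics/s10.png

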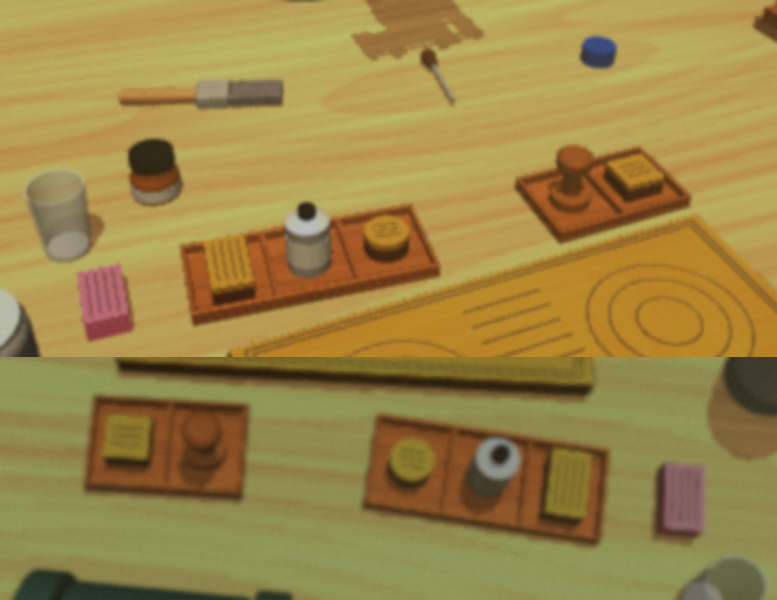

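Both views show all five pieces upright inside their compartments, the arm clear, and the glass and graver undisturbed. Handing in.

```bash
python3 -c "
from h import *
print(robot.close_job())"
```

```text
the job is handed in; nothing more can be done
None
```

Both kits are made up and the job is handed in at about 30 s of the 120 s allowed.

- **Three-compartment tray:** the polish tin is in the middle, with the oblong and round blocks in the end compartments.
- **Two-compartment tray:** it holds the square block and the dabber, one in each compartment.
- **Setting down:** I lowered each piece until the wrist force showed light contact, 4.2 N at most, before releasing it.
- **Last check:** the final scene and top pictures show all five pieces upright in their compartments, the four look-alikes and neighbours untouched, and the arm clear. The glass and graver look undisturbed; I did not re-measure their positions.

Three readings disagreed, none of which showed in the result:

- **Camera mismatch:** the wrist and top cameras differed by about 3–6 mm, so I mostly used the mean.
- **Square block size:** the top-view mask read it as 53 mm instead of 46 mm. The wrist view corrected this.
- **Dabber grip:** the gripper read 38 mm on the dabber's 40 mm knob, but it was held upright.

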